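Load the vial cassette into the incubator and unlock its run switch

TASK

Take the blue vial cassette out of its grey stand, keep it upright, and slide it into the incubator's bay until it is fully home and the yellow spring catch has clicked behind it. Then pull the red locking toggle bat out of its lock, flip it over from off (towards the robot) to run (away from the robot) and let it spring back down into its lock there. Leave the other things on the bench where they stand.

Things in the scene. Friction and masses are not known exactly. Their poses are not given: they have to be found in the camera images.
- incubator: White and teal bench incubator, fixed. Origin on the table under the middle of the bay mouth; x is the way the cassette is pushed in (away from the robot), y left, z up. Loading floor (top 8 mm above the table) from x=-145 mm to the mouth at x=0. Console to the right, y=-144..-36, x=-21..85 mm, top 55 mm high; 70 mm high housing behind at x=80..135 mm.
- bay_floor (a point): Point on the loading floor (8 mm above the table), incubator axes, at x=-67 mm: place for the cassette's origin when set down, nose to the mouth, just short of the catch. The channel is 48 mm wide between rails 18 mm high (above table) with lips sloping outward to 26 mm high, 33 mm to either side, at x=-98..-34 mm of the incubator.
- bay_home (a point): Cassette origin's place when fully home against the stop, incubator axes, at x=30 mm, 97 mm beyond bay_floor, 8 mm above the table. It then lies under the teal hood (x=0..80 mm of the incubator, 64 mm wide, 88 mm high, roof underside 82 mm above the table); only the tail plate and the last 5 mm of the body stick out.
- catch_tip (a point): Tip of the yellow spring catch, a leaf 22 mm long, 8 to 19 mm above the table, at the left of the channel, hinged at x=-28 mm of the incubator; at rest it stands about 7 mm into the channel, tip at x=-8 mm. The cassette's nose pushes it aside to the left (4 to 10 N of push with friction); it snaps back behind the body's rear face once home.
- catch (a joint): Angle of the spring catch, rad: 0 sprung out into the channel, about 0.3 to 0.5 while the cassette's side holds it away.
- cassette: Blue vial cassette, 0.24 to 0.42 kg, loose. Body 70 (x) x 44 (y) x 36 (z) mm, origin centre of underside, +x its nose, z up; four red and yellow caps, 13 mm across, 10 mm high, near its top corners. White carrying fin in the middle of the top, white tail plate at the rear (-x). Starts in the stand, nose away from the robot, underside 6 mm above the table.
- carry_fin (a point): Point in the upper half of the carrying fin, 58 mm above the cassette's underside: the fin is 30 (x) x 12 (y) mm and rises from the body's top at 36 to 66 mm above the underside. Grasp across y from above. The hood leaves no room to hold it inside the bay.
- tail_plate (a point): Point on the tail plate at x=-62 mm of the cassette, 38 mm above its underside: the plate is 14 mm thick (y), 50 mm high, from x=-77 to -35 mm. Grasp across y from above, or push. In the stand two cheeks stand 3.5 mm from its faces, so it cannot be held there.
- stand: Grey storage stand, fixed, 130 x 62 mm, origin on the table under the cassette's origin, axes as the cassette's. Floor 6 mm, rim 20 mm high round the body with 3 mm play, two cheeks 62 mm high beside the tail plate at x=-83..-42 mm; lift the cassette 60 mm straight up to clear them.
- bat_head (a point): Middle of the red head of the toggle bat, 54 mm from the pivot when not pulled; z is the bat's own axis (the way it is pulled out), y the pivot axis, across which it is pinched. Head 16 (x) x 12 (y) x 24 (z) mm with a cap 22 x 12 x 5 mm on top, 12 to 17 mm above this point.
- bat_pivot (a point): Pivot of the toggle bat on the console (57 mm above the table), axes as the incubator's. The bat swings about y. The metal gate round the pivot reaches 22 mm from it.
- bat (a joint): Angle of the bat, rad: 0 to about 0.09 off, leaning 0.45 rad from upright towards the robot at 0; 0.9 run, leaning 0.45 rad away; upright at 0.45. Friction holds it where it is left. Unless the bat is pulled out, its cross pin is blocked by a metal gate from about 0.09 to 0.81.
- bat_pull (a joint): How far the bat is pulled out along its own axis, m: 0 pushed in, 0.012 at its stop. A spring pulls it back with 3.5 N at rest and 10.5 N at the stop. The pin clears the gate when this is over 0.008, so pull to the stop and hold it out while flipping.
Mind the look-alikes: they are no part of the job. What is shaped like the cassette but green is not meant.

How it is judged:
By the outcome, as a careful person would: the job done as asked, in the order asked, and still so for the second after the job is handed in, with the robot touching nothing.
It also fails if it takes over 67 s, if anything falls off the work surface, if the arm or the gripper's body presses on something with over 40 N, if the wrist force passes 120 N, or if a joint passes its speed limit or range.

ROBOT

A 6-joint arm with a two-finger parallel gripper is mounted at the origin on the work surface. World frame = base frame: x ahead of the robot, y to its left, z up, the work surface at z = 0. Lengths are in m, angles in rad, forces in N, time in s.
With the tool pointing down it reaches from about 0.425 to 0.95 m from the base axis. Payload 14.7 kg.
Tool frame: the origin (TCP) lies between the finger pads; the fingertips stand 22 mm ahead of it and the grasp point (between the pads) lies 3 mm ahead of it; z points along the fingers, y is the line along which they close (so a half turn about z gives the same grasp; the last joint's range is limited). The gripper opens to 85 mm and grips with 20 to 120 N. Pads are 22 mm wide; open, the fingers measure 114 mm over their backs; the gripper's body (76 mm by 85 mm) begins 54 mm behind the grasp point. The pads swing forward as they close: fully open they stand 13 mm farther back than shut.
Start: joints at [1.219, 0.48, 1.596, -0, 1.065, -0.047], TCP at [0.195, 0.62, 0.225] pointing down, gripper open.
Joint ranges: [-2.75, 2.75], [-0.82, 2.05], [0.23, 2.67], [-1.56, 4.7], [0.09, 2.69], [-2.92, 2.92]. Speed limits (rad/s): [1.89, 1.89, 2.39, 3.01, 3.01, 3.01].

INTERFACE

Orientations are given as a unit quaternion [w, x, y, z].
In Python, from bench import * gives the robot as it stands.
- The arm moves only by the tool move_arm, never from a script. Its argument "series" is a list that holds one entry, the list of rows, each a list of 7 numbers: the shift along the world's x, y, z in m, then the turn, a rotation vector about the world's x, y, z in degrees, then the finger opening in m, from 0 to 0.0854. A call has 1 to 20 rows; each row is the pose to reach, as a shift and turn from the pose commanded when the call began; what a row does not reach only later rows make up. A row lasts 1/10 s, in which the tool goes at most 50 mm and 8.59 degrees, less where a joint would pass 70% of its speed; a pose out of reach is approached as far as the arm can. A call with a gripper value outside its range is refused whole. The fingers move at their own pace and stop on an object; "newtons" is the grip in N (left out, the last holds). Time passes only in rows, so rows that repeat a pose let the fingers close. It gives the time, the measured TCP pose, the force, the opening and the grip force at its end, in the units of the state.
- get_obs(): the state, without advancing time (a new reading comes with each control period).
- grab_frame(name): name is "side" or "top" or "wrist"; returns a dict with "frame" (400x640x3 uint8, red, green, blue), "intrinsics" (3x3 intrinsics, pixels), "view" (4x4, takes a point from world to camera coordinates); the wrist camera has in their place "T_tool_cam" (4x4, takes a point from camera to tool coordinates, whose origin is the TCP and whose axes are the flange's). Camera axes: x right, y up, looking along -z (the intrinsics and any distortion apply to the point x, -y, -z); pixel columns grow to the right and rows downward; lengths in m; the calibration is good to about 2 mm. The wrist camera is an equidistant fisheye: a pixel r from the principal point sees the ray r / f radians off the axis. A picture is of the moment at which its call begins: read the wrist's pose just before it. There is no depth.
- sign_off(): hands the job in; it is judged then, once.
The state is a dict: "time_s": time; "qpos": joint angles; "joint_vel": joint speeds; "joint_efforts": joint torques, N m; "eef_pos": TCP position; "ee_rot": TCP orientation; "ft_force": force on the tool from outside, world axes, zero at the start; "ft_torque": the same for the moment, N m; "gripper_width": finger opening in m; "grasp_force": force on a finger pad.
Only numpy, scipy, OpenCV 4.12 (cv2) and the standard library are available. Lean on these libraries where they do the work, as an engineer would, in place of code of your own. Each camera call takes 0.05 s, during which the arm holds its last target. There are 200 camera calls.

## Working session

There is one attempt and no reset: what is moved stays moved. The work goes in short steps, Python scripts to look and compute and a tool call to move; the robot and the scene stay as the last step left them, time stands still between calls to the robot, and variables do not carry over. Pictures are saved under pics/ and viewed, at most 10 in all, crops included, and the job is handed in when it is done.

Besides the shell and the picture viewer there is one more tool, called in YAML: its name, and indented under it one key for each argument. move_arm: Moves the arm, as the interface text tells. Its arguments: {"type":"object","properties":{"series":{"type":"array","items":{"type":"array","items":{"type":"array","items":{"type":"number"}}}},"newtons":{"type":"number"}},"required":["series"]}

```bash
mkdir -p pics; python3 - <<'E'
from bench import *
import cv2,numpy as np,pickle
o=get_obs();print({k:np.round(v,4).tolist() for k,v in o.items()})
d={n:grab_frame(n) for n in("side","top")}
pickle.dump(d,open('f0.pkl','wb'))
for n in d:
    cv2.imwrite(f'pics/{n}0.png',d[n]["frame"][:,:,::-1]);print(n,d[n]["intrinsics"],np.round(d[n]["view"],4))
E
```

```text
{'time_s': 0.0, 'qpos': [1.2194, 0.4809, 1.5969, -0.0, 1.0651, -0.0466], 'joint_vel': [0.0, -0.0017, 0.0001, 0.0004, -0.0008, -0.0007], 'joint_efforts': [-0.0009, -95.0652, -43.0184, -0.0003, 0.0122, 0.0], 'eef_pos': [0.1949, 0.6196, 0.224], 'ee_rot': [-0.0001, 0.1518, 0.9884, -0.0006], 'ft_force': [-0.1751, -0.4472, 0.6565], 'ft_torque': [0.002, 0.021, -0.0242], 'grasp_force': 0.0, 'gripper_width': 0.0854}
side [[489.13621052   0.         321.4376091 ]
 [  0.         489.13621052 203.91879765]
 [  0.           0.           1.        ]] [[ 7.322e-01 -6.810e-01  7.000e-04 -4.303e-01]
 [ 3.884e-01  4.185e-01  8.210e-01 -2.924e-01]
 [-5.594e-01 -6.009e-01  5.710e-01 -7.707e-01]
 [ 0.000e+00  0.000e+00  0.000e+00  1.000e+00]]
top [[466.65036404   0.         333.84998951]
 [  0.         466.65036404 199.98298106]
 [  0.           0.           1.        ]] [[-0.029  -0.9995  0.0093  0.0031]
 [ 0.9978 -0.0284  0.0592 -0.5699]
 [-0.0589  0.011   0.9982 -0.9698]
 [ 0.      0.      0.      1.    ]]
```

```bash
ls
```

```text
f0.pkl
pics
```

View pics/top0.png

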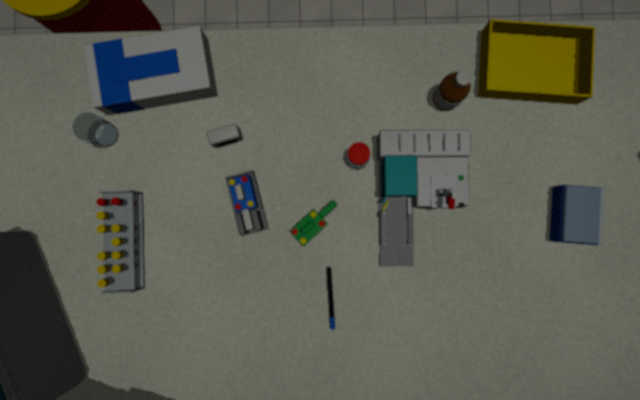

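View pics/side0.png

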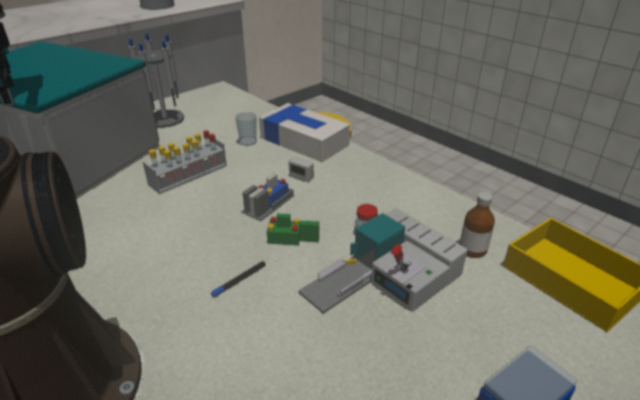

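The top view shows these candidates:
- **Blue cassette:** in the grey stand at about (245,200), nose up (+x). This is the one meant: it is blue and in a grey stand.
- **Green look-alike:** at (313,225), not meant.
- **Incubator:** mouth at about (398,195), loading floor at (396,232).
- **Red bat:** at about (450,201). The red jar at (358,154) is not the bat.

I'll confirm this in one enlarged crop.

```bash
cat > h.py <<'E'
import numpy as np,cv2,pickle
from scipy.spatial.transform import Rotation as R
def cast(f,uv,z):
    K,V=f["intrinsics"],f["view"]; uv=np.atleast_2d(uv).astype(float)
    d=np.c_[(uv[:,0]-K[0,2])/K[0,0],-(uv[:,1]-K[1,2])/K[1,1],-np.ones(len(uv))]@V[:3,:3]
    c=-V[:3,:3].T@V[:3,3]; return c+d*((z-c[2])/d[:,2])[:,None]
def wcast(f,o,uv,z):
    K,T=f["intrinsics"],f["T_tool_cam"]; uv=np.atleast_2d(uv).astype(float)
    p=(uv-K[:2,2])/[K[0,0],K[1,1]]; r=np.linalg.norm(p,axis=1)+1e-9
    d=np.c_[p[:,0]/r*np.sin(r),-p[:,1]/r*np.sin(r),-np.cos(r)]
    q=np.array(o["ee_rot"]);Rt=R.from_quat(q[[1,2,3,0]]).as_matrix()
    d=d@T[:3,:3].T@Rt.T; c=Rt@T[:3,3]+np.array(o["eef_pos"])
    return c+d*((z-c[2])/d[:,2])[:,None]
def blobs(img,lo,hi,amin=10):
    h=cv2.cvtColor(img,cv2.COLOR_RGB2HSV); m=cv2.inRange(h,lo,hi)
    n,l,s,c=cv2.connectedComponentsWithStats(m)
    return [(c[i],s[i],np.argwhere(l==i)[:,::-1]) for i in range(1,n) if s[i,4]>=amin]
E
python3 - <<'E'
from h import *
d=pickle.load(open('f0.pkl','rb'));f=d["top"];I=f["frame"]
c=I[120:275,220:480];cv2.imwrite('pics/crop.png',cv2.resize(c[:,:,::-1],None,fx=3,fy=3,interpolation=2))
def show(n,lo,hi,z,a=8):
    for c,s,p in blobs(I,lo,hi,a):
        if 200<c[0]<480 and 120<c[1]<275: print(n,c.round(1),s.tolist(),cast(f,c,z)[0].round(3),cv2.minAreaRect(p.astype(np.float32)))
show('blue',(105,120,60),(130,255,255),.042)
show('red',(0,150,60),(6,255,255),.1);show('red2',(172,150,60),(180,255,255),.1)
show('teal',(82,100,40),(98,255,255),.088)
show('yel',(22,120,80),(34,255,255),.019,3)
E
```

```text
blue [242.9 193.2] [230, 175, 26, 37, 418] [0.588 0.174 0.042] ((241.8235321044922, 192.79412841796875), (33.95498275756836, 21.585670471191406), 75.96376037597656)
red [358.4 153.2] [348, 143, 22, 22, 369] [ 0.655 -0.063  0.1  ] ((358.2500305175781, 153.25001525878906), (20.50609588623047, 21.21320343017578), 45.0)
red [451.  203.1] [449, 198, 5, 11, 45] [ 0.552 -0.239  0.1  ] ((451.0, 203.0), (10.0, 4.0), 90.0)
red [321.1 223. ] [320, 222, 4, 3, 9] [0.521 0.014 0.1  ] ((321.5, 223.0), (3.0, 2.0), 0.0)
red [294.1 231.2] [293, 230, 4, 4, 11] [0.507 0.066 0.1  ] ((294.5, 231.5), (3.0, 3.0), 90.0)
red2 [243.9 178.2] [242, 176, 5, 5, 16] [0.612 0.161 0.1  ] ((244.0, 178.0), (4.0, 4.0), 90.0)
red2 [237.2 206.5] [235, 205, 5, 4, 11] [0.558 0.175 0.1  ] ((237.0, 206.5), (3.0, 4.0), 90.0)
teal [400.3 175.7] [382, 156, 35, 46, 1291] [ 0.61  -0.145  0.088] ((399.0, 178.5), (45.0, 34.0), 90.0)
yel [231.5 181.7] [229, 179, 6, 6, 26] [0.615 0.202 0.019] ((231.50001525878906, 181.5), (4.919349670410156, 4.919349670410156), 26.56505012512207)
yel [250.  203.1] [248, 201, 5, 5, 20] [0.568 0.164 0.019] ((250.0, 203.0), (4.0, 4.0), 90.0)
yel [384.8 205.4] [382, 201, 6, 9, 21] [ 0.555 -0.12   0.019] ((384.9000549316406, 205.2000274658203), (1.7888542413711548, 9.391485214233398), 26.56505012512207)
yel [312.5 213.8] [310, 211, 6, 6, 28] [0.542 0.033 0.019] ((312.5000305175781, 214.00003051757812), (4.949747085571289, 4.949747085571289), 45.0)
yel [302.6 240.6] [300, 238, 6, 6, 29] [0.486 0.055 0.019] ((302.5, 240.5), (5.0, 5.0), 90.0)
```

View pics/crop.png

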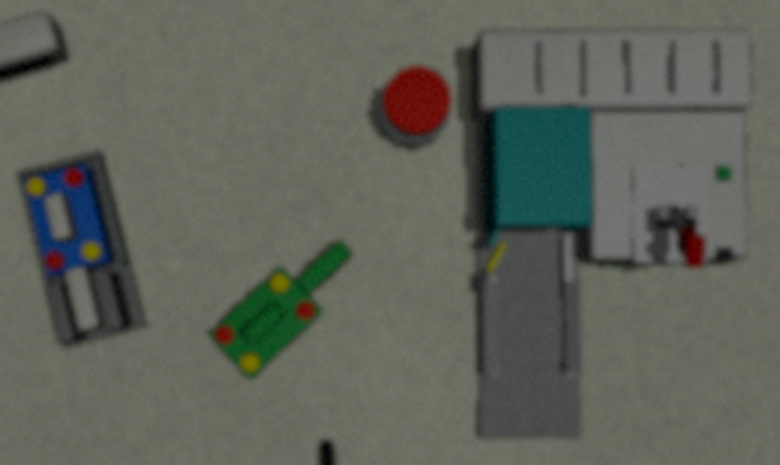

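The crop confirms it: the blue cassette, nose up with fin and tail plate, sits in the grey stand. The green one lies loose, and the red bat is on the console at crop (692,247). Next I'll compute poses.

```bash
python3 - <<'E'
from h import *
d=pickle.load(open('f0.pkl','rb'));f=d["top"]
p=cast(f,[(231.5,181.7),(243.9,178.2),(237.2,206.5),(250,203.1)],.052)[:,:2]
print('caps',p.round(4).tolist(),'c',p.mean(0).round(4))
v=p[0]+p[1]-p[2]-p[3];print('yaw',np.degrees(np.arctan2(v[1],v[0])), 'len',np.linalg.norm(v)/2,np.linalg.norm(p[0]-p[1]))
q=lambda x,y,z:cast(f,(220+x/3,120+y/3),z)[0].round(4)
print('hood FL,FR,BL,BR',q(496,228,.088),q(591,228,.088),q(496,107,.088),q(591,107,.088))
print('floor L,R',q(478,436,.008),q(579,436,.008))
print('housing',q(480,107,.07),q(748,107,.07),q(483,30,.07),q(749,30,.07))
print('bat',cast(f,(451,203),.106))
E
```

```text
caps [[0.611, 0.1947], [0.6175, 0.1694], [0.56, 0.184], [0.5662, 0.1579]] c [0.5887 0.1765]
yaw 12.274018413907694 len 0.052291844618165495 0.026172798448512596
hood FL,FR,BL,BR [ 0.5705 -0.1138  0.088 ] [ 0.5688 -0.1761  0.088 ] [ 0.6503 -0.1167  0.088 ] [ 0.6486 -0.1793  0.088 ]
floor L,R [ 0.429  -0.1056  0.008 ] [ 0.4269 -0.177   0.008 ]
housing [ 0.6534 -0.1082  0.07  ] [ 0.6484 -0.2885  0.07  ] [ 0.7055 -0.112   0.07  ] [ 0.7006 -0.2916  0.07  ]
bat [[ 0.55227192 -0.2377492   0.106     ]]
```

move_arm:
  series:
    - [[0.035,-0.04,0,0,0,8,0.0854],[0.07,-0.079,0,0,0,16,0.0854],[0.105,-0.118,0,0,0,24,0.0854],[0.14,-0.157,0,0,0,29.7,0.0854],[0.175,-0.197,0,0,0,29.7,0.0854],[0.21,-0.236,0,0,0,29.7,0.06],[0.245,-0.275,0,0,0,29.7,0.06],[0.28,-0.315,0,0,0,29.7,0.06],[0.315,-0.354,0,0,0,29.7,0.06],[0.345,-0.388,0,0,0,29.7,0.06],[0.37,-0.416,0,0,0,29.7,0.06],[0.385,-0.433,0,0,0,29.7,0.06],[0.394,-0.443,0,0,0,29.7,0.06],[0.394,-0.443,0,0,0,29.7,0.06],[0.394,-0.443,0,0,0,29.7,0.06],[0.394,-0.443,0,0,0,29.7,0.06]]

```text
time_s: 1.7
eef_pos: [0.5881, 0.1782, 0.2246]
ee_rot: [-0.0, -0.107, 0.994, 0.0]
ft_force: [0.0, 0.7, -0.1]
gripper_width: 0.0598
grasp_force: 0.0
```

```bash
cat > look.py <<'E'
import sys
from bench import *
from h import *
o=get_obs();f=grab_frame("wrist");pickle.dump((o,f),open(sys.argv[1]+'.pkl','wb'))
cv2.imwrite(f'pics/{sys.argv[1]}.png',f["frame"][:,:,::-1])
print(o["time_s"],np.round(o["eef_pos"],4),np.round(o["ee_rot"],4),np.round(f["intrinsics"],1).tolist(),np.round(f["T_tool_cam"],3).tolist())
E
python3 look.py w1
```

```text
1.7 [0.5881 0.1782 0.2246] [-3.000e-04 -1.072e-01  9.942e-01  1.000e-04] [[309.7, 0.0, 319.3], [0.0, 309.7, 199.6], [0.0, 0.0, 1.0]] [[0.001, 0.949, 0.316, 0.081], [1.0, -0.001, -0.0, 0.001], [0.0, 0.316, -0.949, -0.149], [0.0, 0.0, 0.0, 1.0]]
```

View pics/w1.png

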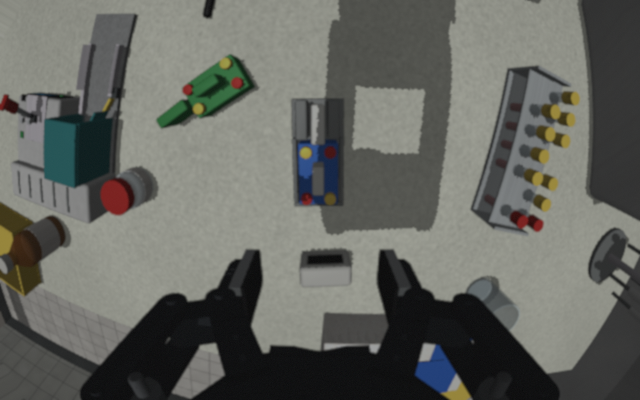

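The wrist view shows the blue cassette at about (319,172), tail plate at (315,122) and fin at (317,178), centred and aligned with the fingers. I'll refine from the caps and the fin.

```bash
python3 - <<'E'
from h import *
o,f=pickle.load(open('w1.pkl','rb'));I=f["frame"]
P=[]
for lo,hi in [((0,140,50),(8,255,255)),((172,140,50),(180,255,255)),((20,110,70),(34,255,255))]:
    for c,s,p in blobs(I,lo,hi,8):
        if 290<c[0]<345 and 140<c[1]<215: w=wcast(f,o,c,.050)[0]; P.append(w);print(c.round(1),s[4],w.round(4))
P=np.array(P);print(P.mean(0))
for c,s,p in blobs(I,(105,130,50),(130,255,255),100):
    if 290<c[0]<345: print('blue',c,s)
h=cv2.cvtColor(I,cv2.COLOR_RGB2HSV)
m=((h[:,:,1]<50)&(h[:,:,2]>120)).astype(np.uint8)
for u,v in [((310,325),(165,195)),((305,325),(100,140))]:
    q=np.argwhere(m[v[0]:v[1],u[0]:u[1]])[:,::-1]+[u[0],v[0]]; print('white',len(q),q.min(0) if len(q) else 0,q.max(0) if len(q) else 0)
E
```

```text
[329.9 151.7] 55 [0.5596 0.1846 0.05  ]
[306.3 198.6] 60 [0.6159 0.1709 0.05  ]
[331.1 148.5] 13 [0.5559 0.185  0.05  ]
[329.1 154.9] 19 [0.5631 0.1845 0.05  ]
[302.6 196.5] 8 [0.6144 0.1664 0.05  ]
[309.9 198.1] 11 [0.6145 0.1746 0.05  ]
[305.5 152.2] 84 [0.5656 0.1595 0.05  ]
[329.7 198.8] 90 [0.6107 0.196  0.05  ]
[0.58747083 0.17768853 0.05      ]
blue [317.75591837 167.77632653] [ 298  140   40   56 1225]
white 0 0 0
white 194 [312 105] [318 139]
```

move_arm:
  series:
    - [[0,-0.001,-0.04,0,0,0,0.05],[0,-0.001,-0.08,0,0,0,0.05],[0,-0.001,-0.115,0,0,0,0.05],[0,-0.001,-0.14,0,0,0,0.05],[0,-0.001,-0.154,0,0,0,0.05],[0,-0.001,-0.154,0,0,0,0.05],[0,-0.001,-0.154,0,0,0,0.05],[0,-0.001,-0.154,0,0,0,0],[0,-0.001,-0.154,0,0,0,0],[0,-0.001,-0.154,0,0,0,0],[0,-0.001,-0.154,0,0,0,0],[0,-0.001,-0.154,0,0,0,0],[0,-0.001,-0.154,0,0,0,0]]
  newtons: 50

```text
time_s: 3.05
eef_pos: [0.5891, 0.176, 0.0708]
ee_rot: [0.0, -0.107, 0.994, 0.0]
ft_force: [0.9, 0.2, -0.5]
gripper_width: -0.0
grasp_force: 0.0
```

The fingers closed fully on nothing, so I'll look before doing anything else.

```bash
python3 look.py w2; python3 - <<'E'
from bench import *
from h import *
o=get_obs();print(o["gripper_width"],o["grasp_force"],o["ft_force"])
f=grab_frame("side");S=f["frame"][150:260,200:360]
o,w=pickle.load(open('w2.pkl','rb'));W=w["frame"][100:350,200:440]
a=cv2.resize(S,(640,440));b=cv2.resize(W,(160*1,167))
W2=cv2.resize(w["frame"][60:330,190:450],None,fx=1.5,fy=1.5)
im=np.zeros((600,800,3),np.uint8);S=cv2.resize(S,(400,275));im[:275,:400]=S;im[:W2.shape[0],400:400+W2.shape[1]]=W2
cv2.imwrite('pics/c2.png',im[:,:,::-1])
E
```

```text
3.05 [0.5891 0.176  0.0708] [ 0.     -0.1065  0.9943  0.    ] [[309.7, 0.0, 319.3], [0.0, 309.7, 199.6], [0.0, 0.0, 1.0]] [[0.001, 0.949, 0.316, 0.081], [1.0, -0.001, -0.0, 0.001], [0.0, 0.316, -0.949, -0.149], [0.0, 0.0, 0.0, 1.0]]
-0.00041814581406027766 0.0 [ 0.04601671  0.41283051 -0.28914711]
```

View pics/c2.png

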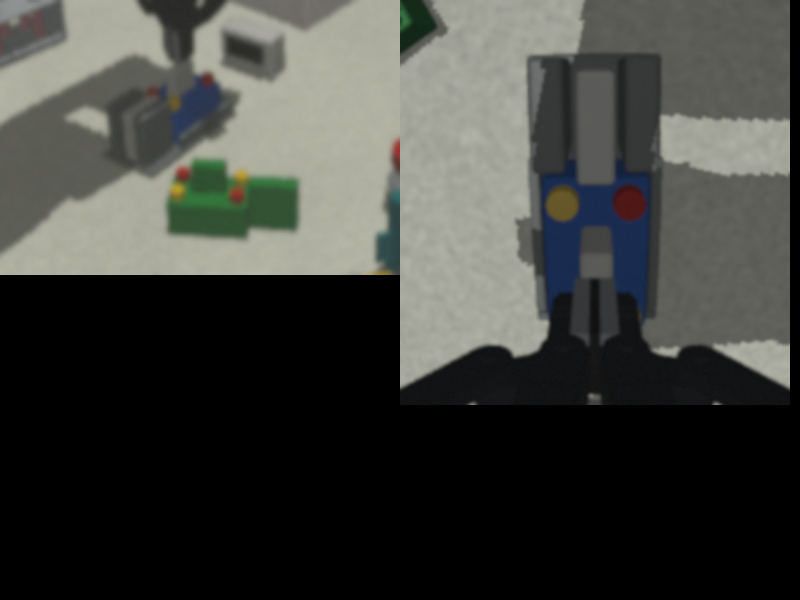

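```bash
python3 - <<'E'
from h import *
d=pickle.load(open('f0.pkl','rb'));f=d["side"];K,V=f["intrinsics"],f["view"]
o,w=pickle.load(open('w2.pkl','rb'))
def pr(p):
    c=V[:3,:3]@p+V[:3,3];return K[0,2]-K[0,0]*c[0]/c[2],K[1,2]+K[1,1]*c[1]/c[2]
for z in(.03,.049,.0708,.09):
    u=np.array(pr(np.array([.5891,.176,z])));print(z,u.round(1),'crop',((u-[200,150])*2.5).round())
q=lambda x,y:(190+(x-400)/1.5,60+y/1.5)
for n,x,y,z in [('fin top rear',597,253,.072),('fin base rear',597,228,.042),('tip?',597,345,.05),('cap',563,204,.052),('cap',630,204,.052),('plate top rear',597,70,.056),('plate top front',597,184,.056)]:
    print(n,wcast(w,o,q(x,y),z)[0].round(4))
E
```

```text
0.03 [272.6 189.6] crop [181.  99.]
0.049 [272.1 183. ] crop [180.  83.]
0.0708 [271.6 175.3] crop [179.  63.]
0.09 [271.1 168.3] crop [178.  46.]
fin top rear [0.5732 0.1749 0.072 ]
fin base rear [0.5752 0.1755 0.042 ]
tip? [0.6262 0.1867 0.05  ]
cap [0.5647 0.1599 0.052 ]
cap [0.5593 0.1847 0.052 ]
plate top rear [0.513  0.1618 0.056 ]
plate top front [0.5533 0.1706 0.056 ]
```

```bash
python3 - <<'E'
from h import *
o,w=pickle.load(open('w2.pkl','rb'))
q=lambda x,y:(190+(x-400)/1.5,60+y/1.5)
for y in(253,279,345):
  print(y,[(z,wcast(w,o,q(597,y),z)[0][:2].round(4).tolist()) for z in(.03,.045,.06,.075,.09)])
I=w["frame"][200:320,280:360]
cv2.imwrite('pics/c3.png',cv2.resize(I[:,:,::-1],None,fx=5,fy=5,interpolation=2))
E
```

```text
253 [(0.03, [0.5912, 0.1791]), (0.045, [0.5848, 0.1776]), (0.06, [0.5783, 0.1761]), (0.075, [0.5719, 0.1746]), (0.09, [0.5654, 0.173])]
279 [(0.03, [0.6039, 0.1819]), (0.045, [0.5965, 0.1802]), (0.06, [0.589, 0.1784]), (0.075, [0.5816, 0.1767]), (0.09, [0.5741, 0.175])]
345 [(0.03, [0.6399, 0.1898]), (0.045, [0.6296, 0.1875]), (0.06, [0.6193, 0.1851]), (0.075, [0.609, 0.1827]), (0.09, [0.5987, 0.1804])]
```

View pics/c3.png

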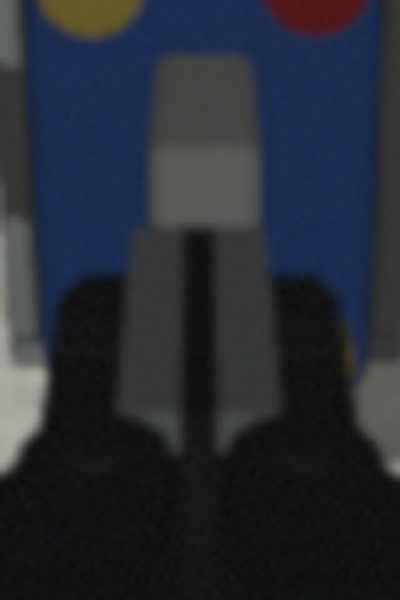

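The enlarged view shows the shut fingertips standing on top of the fin, at about z 0.075 by ray and side view. The real tips therefore sit about 25–30 mm higher than I assumed. I'll open, go lower in steps while watching the force, and close again.

move_arm:
  series:
    - [[0,0,0.005,0,0,0,0.05],[0,0.0,0.005,0,0,0,0.05],[0,0,0.005,0,0,0,0.05],[0,0.0,0.005,0,0,0,0.05],[0,0.0,-0.005,0,0,0,0.05],[0,0,-0.012,0,0,0,0.05],[0,0,-0.015,0,0,0,0.05],[0,0,-0.015,0,0,0,0.05]]

```text
time_s: 3.95
eef_pos: [0.5885, 0.1759, 0.0547]
ee_rot: [-0.001, -0.107, 0.994, -0.0]
ft_force: [0.3, -0.5, 0.5]
gripper_width: 0.0501
grasp_force: 0.0
```

```bash
python3 look.py w3; python3 - <<'E'
from h import *
o,w=pickle.load(open('w3.pkl','rb'));print(o["ft_force"],o["gripper_width"])
I=w["frame"][160:310,220:420]
cv2.imwrite('pics/c4.png',cv2.resize(I[:,:,::-1],None,fx=4,fy=4,interpolation=2))
E
```

```text
3.95 [0.5885 0.1759 0.0547] [-7.000e-04 -1.066e-01  9.943e-01 -1.000e-04] [[309.7, 0.0, 319.3], [0.0, 309.7, 199.6], [0.0, 0.0, 1.0]] [[0.001, 0.949, 0.316, 0.081], [1.0, -0.001, -0.0, 0.001], [0.0, 0.316, -0.949, -0.149], [0.0, 0.0, 0.0, 1.0]]
[ 0.25943595 -0.46427767  0.4505371 ] 0.050093334938227194
```

View pics/c4.png

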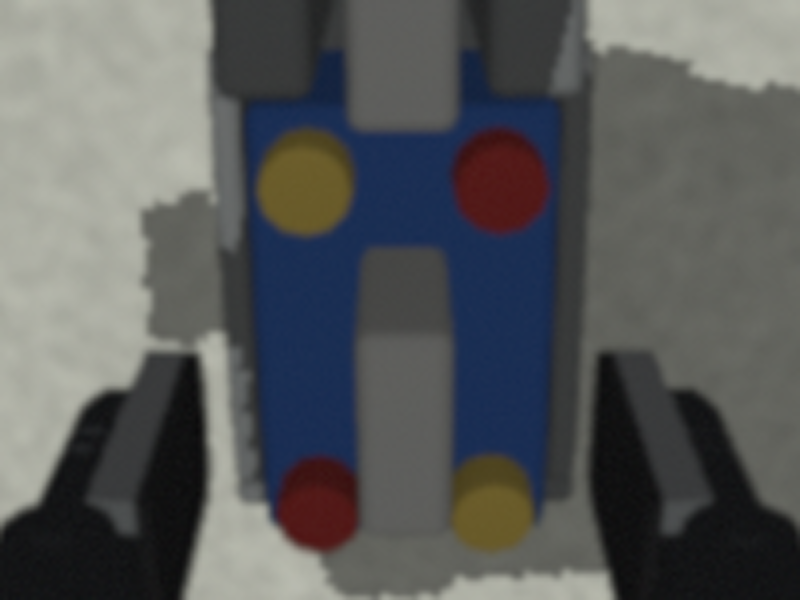

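The tips are about level with the TCP when shut, and at about z 0.065 here. They straddle the fin (crop 358–452) evenly. I'll lower 10 mm more and close.

move_arm:
  series:
    - [[0,0.001,-0.006,0,0,0,0.05],[0,0.001,-0.01,0,0,0,0.05],[0,0.001,-0.01,0,0,0,0.0],[0,0.001,-0.01,0,0,0,0],[0,0.001,-0.01,0,0,0,0],[0,0.001,-0.01,0,0,0,0],[0,0.001,-0.01,0,0,0,0],[0,0.001,-0.01,0,0,0,0]]
  newtons: 50

```text
time_s: 4.8
eef_pos: [0.5892, 0.177, 0.0459]
ee_rot: [0.0, -0.107, 0.994, 0.0]
ft_force: [0.1, -0.7, 1.3]
gripper_width: 0.0108
grasp_force: 49.3
```

Gripped. I'll lift straight up and carry it over the bay with the yaw matched to the incubator.

move_arm:
  series:
    - [[0,0,0.015,0,0,0,0],[0,0,0.035,0,0,0,0],[0,0,0.055,0,0,0,0],[0,0,0.075,0,0,0,0],[0,0,0.095,0,0,0,0],[-0.005,-0.02,0.11,0,0,-2,0],[-0.014,-0.05,0.115,0,0,-4,0],[-0.024,-0.09,0.115,0,0,-6,0],[-0.035,-0.13,0.115,0,0,-8,0],[-0.046,-0.17,0.115,0,0,-10,0],[-0.056,-0.21,0.115,0,0,-12,0],[-0.066,-0.25,0.115,0,0,-14.1,0],[-0.076,-0.285,0.115,0,0,-14.1,0],[-0.082,-0.31,0.115,0,0,-14.1,0],[-0.085,-0.32,0.115,0,0,-14.1,0],[-0.085,-0.32,0.115,0,0,-14.1,0],[-0.085,-0.32,0.115,0,0,-14.1,0],[-0.085,-0.32,0.115,0,0,-14.1,0]]

```text
time_s: 6.6
eef_pos: [0.5043, -0.1419, 0.1608]
ee_rot: [0.0, 0.016, 1.0, 0.0]
ft_force: [-0.6, -0.4, -2.5]
gripper_width: 0.0108
grasp_force: 49.2
```

```bash
python3 look.py w4; python3 - <<'E'
from bench import *
from h import *
f=grab_frame("top");pickle.dump(f,open('t4.pkl','wb'))
o,w=pickle.load(open('w4.pkl','rb'));print(o["ft_force"],o["gripper_width"],o["grasp_force"])
im=np.vstack([w["frame"][0:330,60:580],cv2.resize(f["frame"][120:275,330:480],(520,537))[:260]])
cv2.imwrite('pics/c5.png',im[:,:,::-1])
E
```

```text
6.6 [ 0.5043 -0.1419  0.1608] [0.000e+00 1.580e-02 9.999e-01 1.000e-04] [[309.7, 0.0, 319.3], [0.0, 309.7, 199.6], [0.0, 0.0, 1.0]] [[0.001, 0.949, 0.316, 0.081], [1.0, -0.001, -0.0, 0.001], [-0.0, 0.316, -0.949, -0.149], [0.0, 0.0, 0.0, 1.0]]
[-0.60235801 -0.37336866 -2.52292139] 0.01079836915014565 49.18816924095154
```

View pics/c5.png

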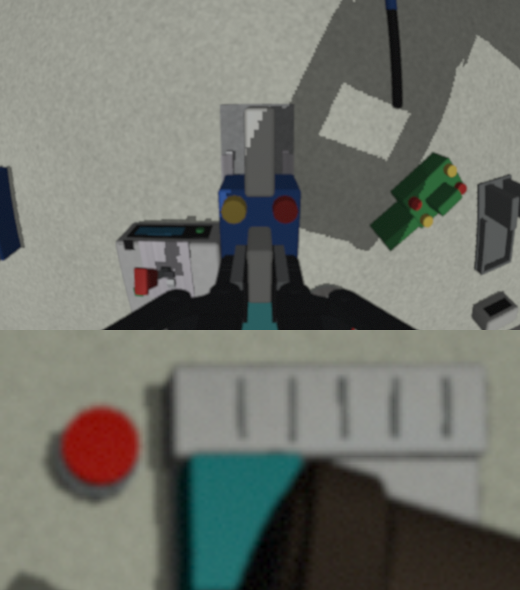

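The cassette hangs upright between the fingers (blue at crop (258,215)). The loading floor shows behind it with front corners at crop (221,104) and (294,104), and the bat at (146,281). I'll measure the floor edges.

```bash
python3 - <<'E'
from h import *
o,w=pickle.load(open('w4.pkl','rb'));I=w["frame"];g=cv2.GaussianBlur(cv2.cvtColor(I,cv2.COLOR_RGB2GRAY),(3,3),0).astype(float)
def sub(a,i):
    s=a[i-2:i+3];return i+(np.arange(-2,3)*s).sum()/s.sum()
for r in (110,118,126,134,142,148,155,162,170):
    gr=np.abs(np.diff(g[r,265:370]));k=[i for i in range(2,len(gr)-3) if gr[i]>7 and gr[i]==gr[i-1:i+2].max()]
    u=[265.5+sub(gr,i) for i in k];print(r,np.round(u,1).tolist(),[round(float(gr[i])) for i in k],[round(float(wcast(w,o,(x,r),.008)[0,1])*1000,1) for x in u])
for c in (285,290,300,345,350):
    gr=np.abs(np.diff(g[92:120,c]));i=gr[3:-3].argmax()+3;r=92.5+sub(gr,i);print('front',c,round(r,1),wcast(w,o,(c,r),.008)[0].round(4),'x',r)
for p in [(281,104),(354,104)]: print(wcast(w,o,p,.008).round(4))
for lo,hi in [((0,140,40),(8,255,255)),((172,140,40),(180,255,255))]:
    for c,s,p in blobs(I,lo,hi,40): print('red',c.round(1),s.tolist(),wcast(w,o,c,.106)[0].round(4))
# cassette's caps when held
for lo,hi in [((0,140,50),(8,255,255)),((20,110,70),(34,255,255))]:
    for c,s,p in blobs(I,lo,hi,30):
        if 280<c[0]<370 and 180<c[1]<240: print('cap',c,wcast(w,o,c,.050+.115)[0].round(4))
E
```

```text
110 [279.3, 305.6, 326.5, 353.6] [12, 10, 17, 10] [-177.0, -151.6, -131.5, -105.4]
118 [279.7, 280.0, 305.0, 321.9, 322.0, 353.7] [10, 10, 15, 24, 24, 10] [-177.0, -176.8, -152.5, -136.2, -136.0, -105.4]
126 [279.6, 305.1, 305.4, 318.4, 353.6] [13, 15, 15, 26, 12] [-177.5, -152.7, -152.3, -139.8, -105.6]
134 [280.3, 305.6, 313.5, 353.4] [13, 16, 28, 9] [-177.3, -152.5, -144.8, -105.9]
142 [280.5, 305.6, 309.9, 310.1, 353.5] [13, 17, 25, 25, 8] [-177.5, -152.8, -148.6, -148.4, -105.9]
148 [280.7, 353.6] [12, 8] [-177.6, -105.8]
155 [281.2, 291.6, 295.4] [14, 17, 15] [-177.5, -167.2, -163.4]
162 [280.9, 281.4, 291.8, 294.3, 303.5] [10, 10, 12, 12, 14] [-178.2, -177.8, -167.4, -164.9, -155.7]
170 [281.5, 291.8, 294.2, 303.7] [11, 9, 9, 11] [-178.2, -167.8, -165.4, -155.8]
front 285 103.2 [ 0.4251 -0.1712  0.008 ] x 103.24418604651163
front 290 103.3 [ 0.4254 -0.1664  0.008 ] x 103.2948717948718
front 300 103.6 [ 0.4261 -0.1568  0.008 ] x 103.57142857142857
front 345 103.5 [ 0.4273 -0.1136  0.008 ] x 103.5204081632653
front 350 101.8 [ 0.4257 -0.1087  0.008 ] x 101.80555555555556
[[ 0.4256 -0.1751  0.008 ]]
[[ 0.4278 -0.1049  0.008 ]]
red [521.  187.2] [516, 183, 10, 11, 70] [0.4856 0.0211 0.106 ]
red [344.7 209.1] [334, 197, 23, 25, 410] [ 0.4986 -0.1226  0.106 ]
red [474.8 203.2] [469, 197, 13, 13, 111] [ 0.4976 -0.0221  0.106 ]
red [203.9 280. ] [195, 268, 22, 27, 444] [ 0.5577 -0.2371  0.106 ]
cap [344.71707317 209.07804878] [ 0.4768 -0.1271  0.165 ]
cap [293.52688172 209.89677419] [ 0.4764 -0.1527  0.165 ]
```

move_arm:
  series:
    - [[0.0,-0.002,-0.025,0,0,0,0],[0.0,-0.002,-0.055,0,0,0,0],[0.0,-0.002,-0.08,0,0,0,0],[0.0,-0.002,-0.092,0,0,0,0],[0.0,-0.002,-0.1,0,0,0,0],[0.0,-0.002,-0.106,0,0,0,0],[0.0,-0.002,-0.11,0,0,0,0],[0.0,-0.002,-0.112,0,0,0,0],[0.0,-0.002,-0.113,0,0,0,0],[0.0,-0.002,-0.113,0,0,0,0]]

```text
time_s: 7.7
eef_pos: [0.5043, -0.145, 0.048]
ee_rot: [0.0, 0.016, 1.0, -0.0]
ft_force: [0.4, 0.9, -2.1]
gripper_width: 0.0107
grasp_force: 49.1
```

move_arm:
  series:
    - [[0.0,0.001,0,0,0,0,0],[0.0,0.001,-0.001,0,0,0,0],[0.0,0.001,-0.0015,0,0,0,0],[0.0,0.001,-0.0015,0,0,0,0]]

```text
time_s: 8.1
eef_pos: [0.5043, -0.1441, 0.0478]
ee_rot: [0.001, 0.016, 1.0, -0.0]
ft_force: [-8.0, 2.2, 30.7]
gripper_width: 0.0109
grasp_force: 53.9
```

```bash
python3 look.py w5; python3 - <<'E'
from h import *
o,w=pickle.load(open('w5.pkl','rb'));print(o["ft_force"])
I=w["frame"][90:340,180:440]
cv2.imwrite('pics/c6.png',cv2.resize(I[:,:,::-1],None,fx=2.4,fy=2.4,interpolation=2))
E
```

```text
8.1 [ 0.5043 -0.1441  0.0478] [ 6.000e-04  1.620e-02  9.999e-01 -2.000e-04] [[309.7, 0.0, 319.3], [0.0, 309.7, 199.6], [0.0, 0.0, 1.0]] [[0.001, 0.949, 0.316, 0.081], [1.0, -0.001, -0.0, 0.001], [-0.0, 0.316, -0.949, -0.149], [0.0, 0.0, 0.0, 1.0]]
[-8.00675567  2.19558581 30.67306761]
```

View pics/c6.png

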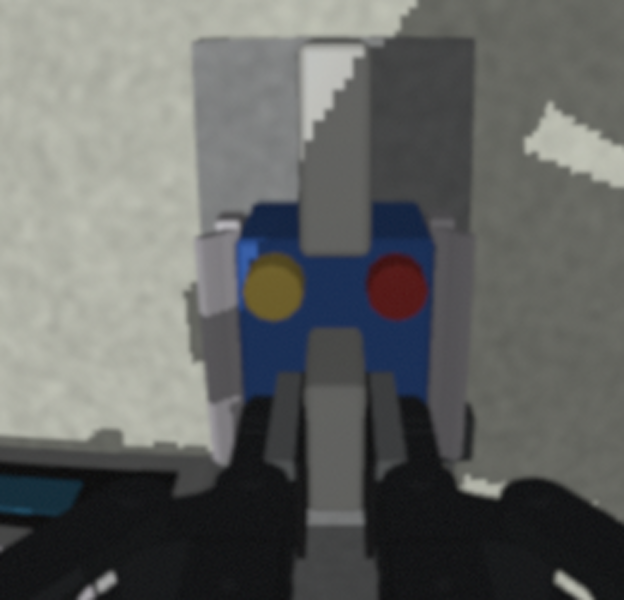

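The cassette sits between the rails on the floor, with the contact force up. Next I'll relax, release, rise, and move back over the tail plate.

move_arm:
  series:
    - [[0,0,0.0015,0,0,0,0],[0,0,0.0015,0,0,0,0.04],[0,0,0.0015,0,0,0,0.04],[0,0,0.0015,0,0,0,0.04],[0,0,0.02,0,0,0,0.04],[0,0,0.04,0,0,0,0.04],[-0.02,0.0007,0.045,0,0,0,0.04],[-0.045,0.0013,0.045,0,0,0,0.04],[-0.062,0.002,0.045,0,0,0,0.04],[-0.063,0.002,0.03,0,0,0,0.04],[-0.063,0.002,0.01,0,0,0,0.04],[-0.063,0.002,-0.005,0,0,0,0.04],[-0.063,0.002,-0.01,0,0,0,0.04],[-0.063,0.002,-0.01,0,0,0,0.04],[-0.063,0.002,-0.01,0,0,0,0.04]]

```text
time_s: 9.65
eef_pos: [0.4412, -0.142, 0.0366]
ee_rot: [0.0, 0.016, 1.0, -0.0]
ft_force: [-0.5, -0.3, -0.2]
gripper_width: 0.04
grasp_force: 0.0
```

```bash
python3 look.py w6; python3 - <<'E'
from h import *
o,w=pickle.load(open('w6.pkl','rb'));print(o["ft_force"],o["gripper_width"])
I=w["frame"][90:340,180:440]
cv2.imwrite('pics/c7.png',cv2.resize(I[:,:,::-1],None,fx=2.4,fy=2.4,interpolation=2))
E
```

```text
9.65 [ 0.4412 -0.142   0.0366] [ 1.000e-04  1.620e-02  9.999e-01 -0.000e+00] [[309.7, 0.0, 319.3], [0.0, 309.7, 199.6], [0.0, 0.0, 1.0]] [[0.001, 0.949, 0.316, 0.081], [1.0, -0.001, -0.0, 0.001], [-0.0, 0.316, -0.949, -0.149], [0.0, 0.0, 0.0, 1.0]]
[-0.48612266 -0.27609884 -0.17716983] 0.039999322469522564
```

View pics/c7.png

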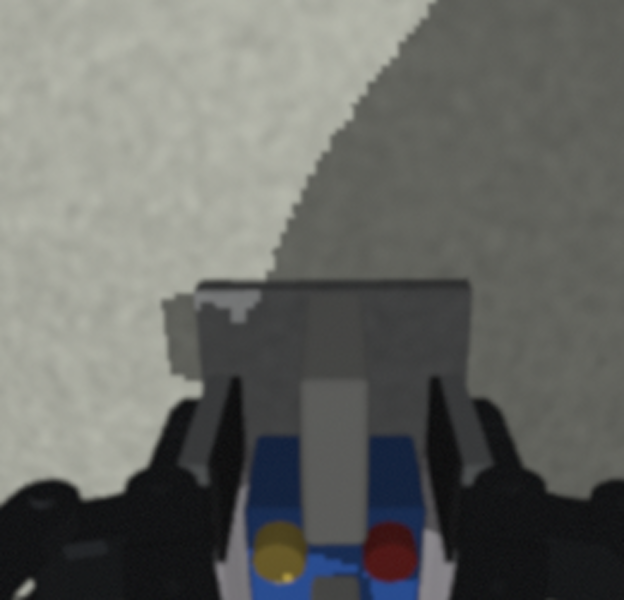

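The tail plate is centred between the fingers. I'll close and slide along the bay axis. That was my tenth picture, so from here on I use numbers only.

move_arm:
  series:
    - [[0,0,0,0,0,0,0],[0,0,0,0,0,0,0],[0,0,0,0,0,0,0],[0,0,0,0,0,0,0],[0.005,-0.0002,0,0,0,0,0],[0.012,-0.0004,0,0,0,0,0],[0.02,-0.0006,0,0,0,0,0],[0.028,-0.0009,0,0,0,0,0],[0.036,-0.0011,0,0,0,0,0],[0.044,-0.0013,0,0,0,0,0],[0.052,-0.0016,0,0,0,0,0],[0.06,-0.0018,0,0,0,0,0],[0.068,-0.002,0,0,0,0,0],[0.074,-0.0022,0,0,0,0,0],[0.08,-0.0024,0,0,0,0,0],[0.085,-0.0026,0,0,0,0,0],[0.085,-0.0026,0,0,0,0,0]]
  newtons: 60

```text
time_s: 11.4
eef_pos: [0.5246, -0.1445, 0.0369]
ee_rot: [-0.001, 0.016, 1.0, 0.0]
ft_force: [-11.4, -2.5, 19.8]
gripper_width: 0.013
grasp_force: 60.0
```

move_arm:
  series:
    - [[0.003,-0.0001,0.0004,0,0,0,0],[0.006,-0.0002,0.0004,0,0,0,0],[0.009,-0.0003,0.0004,0,0,0,0],[0.011,-0.0003,0.0004,0,0,0,0],[0.0125,-0.0004,0.0004,0,0,0,0],[0.0125,-0.0004,0.0004,0,0,0,0]]

```text
time_s: 12.0
eef_pos: [0.5382, -0.1451, 0.0369]
ee_rot: [-0.0, 0.016, 1.0, -0.0]
ft_force: [-2.0, 0.3, 2.3]
gripper_width: 0.0126
grasp_force: 58.8
```

move_arm:
  series:
    - [[0.001,0,0,0,0,0,0],[0.002,-0.0001,0,0,0,0,0],[0.002,-0.0001,0,0,0,0,0]]

```text
time_s: 12.3
eef_pos: [0.5389, -0.1448, 0.0369]
ee_rot: [-0.001, 0.016, 1.0, 0.0]
ft_force: [-10.9, -2.9, 13.8]
gripper_width: 0.0124
grasp_force: 60.3
```

move_arm:
  series:
    - [[0.001,0,0,0,0,0,0],[0.002,-0.0001,0,0,0,0,0],[0.002,-0.0001,0,0,0,0,0],[0.002,-0.0001,0,0,0,0,0]]

```text
time_s: 12.7
eef_pos: [0.5389, -0.1448, 0.0369]
ee_rot: [-0.003, 0.016, 1.0, 0.0]
ft_force: [-22.5, -5.0, 23.0]
gripper_width: 0.012
grasp_force: 61.6
```

```bash
python3 - <<'E'
from bench import *
from h import *
o=get_obs();w=grab_frame("wrist");s=grab_frame("side");t=grab_frame("top");pickle.dump((o,w,s,t),open('home.pkl','wb'))
print(o["eef_pos"],o["ft_force"])
for n,f,lo,hi in[('side',s,(24,110,80),(34,255,255)),('top',t,(22,110,70),(34,255,255))]:
    for c,st,p in blobs(f["frame"],lo,hi,3):
        q=cast(f,c,.014)[0]
        if .5<q[0]<.62 and -.2<q[1]<-.05: print(n,c.round(1),st.tolist(),q.round(4), cv2.minAreaRect(p.astype(np.float32)))
b=pickle.load(open('f0.pkl','rb'))["side"]
for c,st,p in blobs(b["frame"],(24,110,80),(34,255,255),3):
    q=cast(b,c,.014)[0]
    if .5<q[0]<.62 and -.2<q[1]<-.05: print('side before',c.round(1),st.tolist(),q.round(4), cv2.minAreaRect(p.astype(np.float32)))
E
```

```text
[ 0.5389163  -0.14482805  0.03686627] [-22.451265    -5.01733322  23.0284666 ]
side [371.2 253.8] [371, 253, 2, 3, 4] [ 0.6027 -0.1361  0.014 ] ((371.5, 254.0), (2.0, 1.0), 90.0)
side [374. 253.] [374, 252, 1, 3, 3] [ 0.6086 -0.1384  0.014 ] ((374.0, 253.0), (2.0, 0.0), -90.0)
side before [353.5 258.8] [352, 258, 4, 3, 6] [ 0.5641 -0.122   0.014 ] ((353.25, 258.75), (1.5811387300491333, 3.1622774600982666), 71.56504821777344)
side before [348. 261.] [347, 261, 3, 1, 3] [ 0.551 -0.119  0.014] ((348.0, 261.0), (2.0, 0.0), 180.0)
```

Against the hard stop: no travel while the push rose to 22 N. I'll relax, release and rise, then check the catch.

move_arm:
  series:
    - [[-0.002,0,0,0,0,0,0],[-0.002,0,0,0,0,0,0.035],[-0.002,0,0,0,0,0,0.035],[-0.002,0,0,0,0,0,0.035],[-0.002,0,0.02,0,0,0,0.035],[-0.01,0,0.06,0,0,0,0.035],[-0.04,0,0.1,0,0,0,0.035],[-0.07,0,0.14,0,0,0,0.035],[-0.09,0,0.16,0,0,0,0.035],[-0.09,0,0.16,0,0,0,0.035],[-0.09,0,0.16,0,0,0,0.035]]

```text
time_s: 13.95
eef_pos: [0.4532, -0.1454, 0.1971]
ee_rot: [0.001, 0.016, 1.0, -0.0]
ft_force: [1.2, 0.6, -0.4]
gripper_width: 0.0352
grasp_force: 0.0
```

```bash
cat > catch.py <<'E'
from bench import *
from h import *
o=get_obs();w=grab_frame("wrist");s=grab_frame("side");t=grab_frame("top");pickle.dump((o,w,s,t),open('after.pkl','wb'))
print(np.round(o["eef_pos"],4),o["ft_force"])
def yl(n,I,f):
    for c,st,p in blobs(I,(20,90,60),(36,255,255),3):
        q=f(c); 
        if .48<q[0]<.63 and -.2<q[1]<-.09:
            e=np.array([f(p[p[:,1].argmin()]),f(p[p[:,1].argmax()])])
            print(n,c.round(1),st.tolist(),q.round(4),e[:,:2].round(4).tolist())
yl('wrist',w["frame"],lambda c:wcast(w,o,c,.019)[0])
yl('side',s["frame"],lambda c:cast(s,c,.019)[0]);yl('top',t["frame"],lambda c:cast(t,c,.019)[0])
b=pickle.load(open('f0.pkl','rb'))
yl('side0',b["side"]["frame"],lambda c:cast(b["side"],c,.019)[0]);yl('top0',b["top"]["frame"],lambda c:cast(b["top"],c,.019)[0])
for lo,hi in [((0,140,40),(8,255,255)),((172,140,40),(180,255,255))]:
    for n,I,f in(('w',w["frame"],lambda c:wcast(w,o,c,.106)[0]),('s',s["frame"],lambda c:cast(s,c,.106)[0]),('t',t["frame"],lambda c:cast(t,c,.106)[0])):
        for c,st,p in blobs(I,lo,hi,15):
            q=f(c)
            if .5<q[0]<.62 and -.3<q[1]<-.19: print('bat',n,c.round(1),st.tolist(),q.round(4))
E
python3 catch.py
```

```text
[ 0.4532 -0.1454  0.1971] [ 1.22366808  0.637245   -0.36540688]
wrist [341.8 256.4] [337, 248, 11, 17, 88] [ 0.5541 -0.1204  0.019 ] [[0.5429, -0.1154], [0.5646, -0.1263]]
wrist [310.8 285.9] [306, 280, 11, 12, 95] [ 0.596  -0.1595  0.019 ] [[0.5869, -0.1589], [0.6039, -0.1622]]
side [371.5 252.4] [369, 250, 6, 6, 32] [ 0.6017 -0.1372  0.019 ] [[0.6036, -0.1285], [0.5933, -0.1407]]
top [404.5 196.3] [403, 196, 4, 2, 6] [ 0.5731 -0.1627  0.019 ] [[0.5739, -0.1596], [0.5717, -0.1616]]
top [384.9 205.1] [382, 200, 7, 11, 34] [ 0.5557 -0.1206  0.019 ] [[0.5664, -0.1254], [0.5456, -0.1141]]
side0 [350.8 260.9] [346, 258, 10, 7, 51] [ 0.5512 -0.1265  0.019 ] [[0.5594, -0.122], [0.539, -0.1279]]
top0 [384.8 205.4] [382, 201, 7, 10, 32] [ 0.5551 -0.1203  0.019 ] [[0.5644, -0.1233], [0.5456, -0.1141]]
bat s [396.8 250.4] [392, 245, 9, 13, 80] [ 0.5599 -0.23    0.106 ]
bat t [450.2 202.5] [447, 195, 7, 16, 71] [ 0.5532 -0.2363  0.106 ]
```

The catch has sprung back: its tip in the top and wrist views (0.565,-0.126) matches its rest position, behind the cassette. Now I'll triangulate the bat.

```bash
python3 - <<'E'
from h import *
o,w,s,t=pickle.load(open('after.pkl','rb'));o4,w4=pickle.load(open('w4.pkl','rb'));b=pickle.load(open('f0.pkl','rb'))
def red(I,box):
    h=cv2.cvtColor(I,cv2.COLOR_RGB2HSV);m=((h[:,:,0]<9)|(h[:,:,0]>171))&(h[:,:,1]>120)&(h[:,:,2]>35)
    x0,y0,x1,y1=box;q=np.argwhere(m[y0:y1,x0:x1])[:,::-1]+[x0,y0];return q
L=[]
def ray(n,f,c,o=None):
    a,e=(cast(f,c,z)[0] if o is None else wcast(f,o,c,z)[0] for z in(0.,.2));d=(e-a)/np.linalg.norm(e-a);L.append((n,a,d))
def tri(L):
    A=sum(np.eye(3)-np.outer(d,d) for _,a,d in L);B=sum((np.eye(3)-np.outer(d,d))@a for _,a,d in L);x=np.linalg.solve(A,B)
    print(x.round(4),[(n,round(1000*np.linalg.norm((np.eye(3)-np.outer(d,d))@(x-a)),1)) for n,a,d in L])
for n,f,I,box,oo in [('side',s,s["frame"],(380,235,415,270),None),('top',t,t["frame"],(440,188,462,215),None),('w4',w4,w4["frame"],(190,260,225,300),o4),('top0',b["top"],b["top"]["frame"],(440,188,462,215),None)]:
    q=red(I,box);c=(q.min(0)+q.max(0))/2;m=q.mean(0);print(n,len(q),q.min(0),q.max(0),m.round(1));ray(n,f,m,oo)
tri(L);tri(L[:2]);tri(L[1:3]);tri([L[0],L[2]])
for c,st,p in blobs(w["frame"],(0,120,35),(9,255,255),30): print('now',c.round(0),st.tolist(),wcast(w,o,c,.106)[0].round(4))
E
```

```text
side 98 [392 244] [401 258] [396.9 250.9]
top 79 [447 195] [453 210] [450.2 202.5]
w4 470 [195 268] [216 294] [204.1 280.1]
top0 72 [447 195] [453 208] [450.2 201.8]
[ 0.5538 -0.2347  0.1114] [('side', np.float64(0.2)), ('top', np.float64(0.8)), ('w4', np.float64(0.6)), ('top0', np.float64(0.6))]
[ 0.5532 -0.235   0.1116] [('side', np.float64(0.2)), ('top', np.float64(0.2))]
[ 0.5531 -0.2341  0.1129] [('top', np.float64(0.5)), ('w4', np.float64(0.5))]
[ 0.5544 -0.2345  0.1109] [('side', np.float64(0.2)), ('w4', np.float64(0.2))]
now [500. 220.] [495, 215, 10, 10, 71] [0.4776 0.0259 0.106 ]
now [458. 234.] [454, 230, 10, 10, 81] [ 0.4897 -0.018   0.106 ]
now [334. 285.] [330, 282, 8, 8, 51] [ 0.5365 -0.1336  0.106 ]
```

move_arm:
  series:
    - [[0.01,-0.02,0,-0.1,-4,0,0.045],[0.025,-0.045,0,-0.3,-10,0,0.045],[0.045,-0.07,0,-0.5,-16,0,0.045],[0.065,-0.085,0,-0.6,-21,0,0.045],[0.075,-0.089,-0.01,-0.7,-24.5,0,0.045],[0.08,-0.089,-0.025,-0.7,-24.5,0,0.045],[0.08,-0.089,-0.04,-0.7,-24.5,0,0.045],[0.08,-0.089,-0.04,-0.7,-24.5,0,0.045],[0.08,-0.089,-0.04,-0.7,-24.5,0,0.045]]

```text
time_s: 15.0
eef_pos: [0.5325, -0.2339, 0.1558]
ee_rot: [0.211, 0.016, 0.977, -0.002]
ft_force: [-0.3, -0.8, 0.3]
gripper_width: 0.0452
grasp_force: 0.0
```

```bash
python3 look.py w7; python3 - <<'E'
from h import *
o,w=pickle.load(open('w7.pkl','rb'));I=w["frame"]
h=cv2.cvtColor(I,cv2.COLOR_RGB2HSV);m=(((h[:,:,0]<9)|(h[:,:,0]>171))&(h[:,:,1]>120)&(h[:,:,2]>30)).astype(np.uint8)
n,l,s,c=cv2.connectedComponentsWithStats(m)
T=w["T_tool_cam"];q=np.array(o["ee_rot"]);Rt=R.from_quat(q[[1,2,3,0]]).as_matrix()
for i in range(1,n):
    if s[i,4]>40 and 220<c[i][0]<420:
        print(s[i].tolist(),c[i].round(1));p=np.argwhere(l==i)[:,::-1]
        print(cv2.minAreaRect(p.astype(np.float32)))
        for r in range(s[i,1],s[i,1]+s[i,3],4):
            x=p[p[:,1]==r][:,0];print(r,x.min(),x.max(),int(I[r,int(x.mean()),0]),end='; ')
print()
print('tool axes',Rt.round(3).tolist())
# expected head in tool frame pixel
K=w["intrinsics"]
for H in([.555,-.235,.107],[.5535,-.2347,.1114]):
    pc=np.linalg.inv(T)@np.r_[Rt.T@(np.array(H)-o["eef_pos"]),1];print('tool',(Rt.T@(np.array(H)-o["eef_pos"])).round(4))
    v=np.array([pc[0],-pc[1]]);r=np.linalg.norm(v);a=np.arctan2(r,-pc[2]);print('px',K[:2,2]+v/r*a*K[0,0])
E
```

```text
15.0 [ 0.5325 -0.2339  0.1558] [ 0.2114  0.0159  0.9773 -0.002 ] [[309.7, 0.0, 319.3], [0.0, 309.7, 199.6], [0.0, 0.0, 1.0]] [[0.001, 0.949, 0.316, 0.081], [1.0, -0.001, -0.001, 0.001], [-0.0, 0.316, -0.949, -0.149], [0.0, 0.0, 0.0, 1.0]]
[310, 205, 17, 36, 552] [318.4 223. ]
((318.0, 222.5), (35.0, 16.0), 90.0)
205 314 323 57; 209 312 325 58; 213 311 325 108; 217 310 326 145; 221 311 326 145; 225 311 326 146; 229 311 326 146; 233 311 326 146; 237 311 326 144; 
tool axes [[-0.91, 0.032, 0.413], [0.03, 0.999, -0.011], [-0.413, 0.003, -0.911]]
tool [-0.0004 -0.0005  0.0537]
px [316.67013622 218.65774995]
tool [-0.0008 -0.0003  0.0491]
px [317.00326563 221.75601949]
```

The cap's top face shows at (318,226), which in tool axes is within 1 mm of centred. I'll advance 58 mm along the tool axis and pinch.

move_arm:
  series:
    - [[0.0062,-0.0001,-0.0137,0,0,0,0.045],[0.0124,-0.0003,-0.0273,0,0,0,0.045],[0.0182,-0.0004,-0.04,0,0,0,0.045],[0.0219,-0.0005,-0.0483,0,0,0,0.045],[0.024,-0.0006,-0.0528,0,0,0,0.045],[0.024,-0.0006,-0.0528,0,0,0,0.045],[0.024,-0.0006,-0.0528,0,0,0,0],[0.024,-0.0006,-0.0528,0,0,0,0],[0.024,-0.0006,-0.0528,0,0,0,0],[0.024,-0.0006,-0.0528,0,0,0,0],[0.024,-0.0006,-0.0528,0,0,0,0],[0.024,-0.0006,-0.0528,0,0,0,0]]
  newtons: 80

```text
time_s: 16.25
eef_pos: [0.5598, -0.235, 0.1098]
ee_rot: [0.207, 0.017, 0.978, -0.004]
ft_force: [-3.8, -0.7, 6.7]
gripper_width: 0.0087
grasp_force: 78.3
```

```bash
python3 look.py w8; python3 - <<'E'
from bench import *
from h import *
o=get_obs();print({k:np.round(o[k],4).tolist() for k in("eef_pos","ee_rot","ft_force","ft_torque","gripper_width","grasp_force","qpos")})
o,w=pickle.load(open('w8.pkl','rb'));I=w["frame"]
h=cv2.cvtColor(I,cv2.COLOR_RGB2HSV);m=(((h[:,:,0]<9)|(h[:,:,0]>171))&(h[:,:,1]>120)&(h[:,:,2]>30)).astype(np.uint8)
n,l,s,c=cv2.connectedComponentsWithStats(m)
for i in range(1,n):
    if s[i,4]>40 and 220<c[i][0]<420:
        print(s[i].tolist(),c[i].round(1));p=np.argwhere(l==i)[:,::-1]
        for r in range(s[i,1],s[i,1]+s[i,3],3):
            x=p[p[:,1]==r][:,0];print(r,x.min(),x.max(),int(I[r,int(x.mean()),0]),end='; ')
f=grab_frame("side")
for c,st,p in blobs(f["frame"],(0,120,35),(9,255,255),8):
    if 380<c[0]<420 and 230<c[1]<275: print('side',c.round(1),st.tolist())
E
```

```text
16.25 [ 0.5598 -0.235   0.1098] [ 0.2066  0.0173  0.9783 -0.0039] [[309.7, 0.0, 319.3], [0.0, 309.7, 199.6], [0.0, 0.0, 1.0]] [[0.001, 0.949, 0.316, 0.081], [1.0, -0.001, -0.001, 0.001], [-0.0, 0.316, -0.949, -0.149], [0.0, 0.0, 0.0, 1.0]]
{'eef_pos': [0.5598, -0.235, 0.1098], 'ee_rot': [0.2066, 0.0172, 0.9783, -0.0039], 'ft_force': [-3.0618, -1.2732, 7.846], 'ft_torque': [-0.2852, 0.3049, -0.0783], 'gripper_width': 0.0088, 'grasp_force': 78.3214, 'qpos': [-0.5782, 0.4574, 2.1397, 0.8661, 0.2773, -2.922]}
[308, 226, 23, 51, 999] [319.2 251.8]
226 316 323 61; 229 311 327 63; 232 310 327 62; 235 310 327 63; 238 309 328 70; 241 308 328 82; 244 308 329 84; 247 308 330 84; 250 309 329 83; 253 309 330 84; 256 310 329 89; 259 310 329 87; 262 310 329 88; 265 310 329 88; 268 310 330 117; 271 310 329 153; 274 310 329 153; side [395.8 254.1] [393, 249, 8, 10, 21]
```

Joint 6 is at its range end (-2.922), so the arm could not hold that tilt. I'll fit the arm's kinematics from the logged readings and choose a grasp, half-turned or with a different tilt, that stays within range through the whole flip.

```bash
cat > kin.py <<'E'
from h import *
from scipy.optimize import least_squares
Ry=lambda a:R.from_euler('y',a).as_matrix(); Rz=lambda a:R.from_euler('z',a).as_matrix()
def fk(q,p):
    h,a,L1,e,L2,d,o6=p; A=Rz(q[0]);B=A@Ry(q[1]);C=A@Ry(q[1]+q[2]);D=C@Rz(q[3])@Ry(q[4])
    return A@[a,0,h]+B@[0,0,L1]+C@[e,0,L2]+D@[0,0,d],D@Rz(q[5]+o6)
obs=[]
for i in range(1,9): obs.append(pickle.load(open(f'w{i}.pkl','rb'))[0])
obs.append(pickle.load(open('after.pkl','rb'))[0])
Q=[np.array(o["qpos"]) for o in obs];P=[np.array(o["eef_pos"]) for o in obs]
RT=[R.from_quat(np.array(o["ee_rot"])[[1,2,3,0]]).as_matrix() for o in obs]
def res(p):
    r=[]
    for q,x,M in zip(Q,P,RT):
        y,N=fk(q,p);r+=[*(y-x),*(.1*(N-M).ravel())]
    return r
s=least_squares(res,[.3,0,.4,0,.4,.2,np.pi/2])
prm=s.x
LO=np.array([-2.75,-.82,.23,-1.56,.09,-2.92]);HI=np.array([2.75,2.05,2.67,4.7,2.69,2.92])
def ik(x,M,q0):
    f=lambda q:np.r_[fk(q,prm)[0]-x,.1*(fk(q,prm)[1]-M).ravel()]
    s=least_squares(f,np.clip(q0,LO+1e-3,HI-1e-3),bounds=(LO,HI));return s.x,np.abs(s.fun).max()
E
python3 - <<'E'
from kin import *
print(prm.round(4),np.abs(s.fun).max())
yaw=np.radians(-1.75);A=Rz(yaw)
H=np.array([.555,-.235,.107]);Pv=H-A@[-.054*np.sin(.43),0,.054*np.cos(.43)];print('pivot',Pv.round(4))
def pose(lean,rad,tilt,flip):   # lean<0 to robot ; TCP at rad on bat axis
    x=Pv+A@[rad*np.sin(lean),0,rad*np.cos(lean)]
    M=A@Ry(tilt)@np.array([[-1,0,0],[0,1,0],[0,0,-1.]])
    return x,M@(Rz(np.pi) if flip else np.eye(3))
for flip in(0,1):
  for k in(1.,.6,.3,0):
    q=Q[-1].copy();q[5]+= 0 if not flip else (np.pi if q[5]<0 else -np.pi)
    print('flip',flip,'k',k)
    for ln in(0,-.2,-.43,-.2,0,.2,.45):
        q,e=ik(*pose(ln,.06,k*ln,flip),q);print(ln,q.round(2),round(e,4))
E
```

```text
[ 0.3691 -0.0157  0.6239  0.0474  0.4616  0.4326  1.5708] 0.02954722587357206
pivot [ 0.5775 -0.2357  0.0579]
flip 0 k 1.0
0 [-0.39  0.56  1.75  0.    0.83 -1.93] 0.0
-0.2 [-0.45  0.48  1.96  0.16  0.53 -2.13] 0.0
-0.43 [-0.54  0.44  2.17  0.89  0.25 -2.92] 0.0016
-0.2 [-0.45  0.48  1.96  0.16  0.53 -2.13] 0.0
0 [-0.39  0.56  1.75  0.    0.83 -1.93] 0.0
0.2 [-0.34  0.68  1.54 -0.07  1.12 -1.84] 0.0
0.45 [-0.3   0.86  1.25 -0.12  1.47 -1.8 ] 0.0
flip 0 k 0.6
0 [-0.39  0.56  1.75  0.    0.83 -1.93] 0.0
-0.2 [-0.43  0.5   1.89  0.08  0.64 -2.03] 0.0
-0.43 [-0.48  0.46  2.04  0.27  0.42 -2.26] 0.0
-0.2 [-0.43  0.5   1.89  0.08  0.64 -2.03] 0.0
0 [-0.39  0.56  1.75 -0.    0.83 -1.93] 0.0
0.2 [-0.35  0.63  1.61 -0.05  1.01 -1.87] 0.0
0.45 [-0.32  0.74  1.43 -0.08  1.23 -1.82] 0.0
flip 0 k 0.3
0 [-0.39  0.56  1.75  0.    0.83 -1.93] 0.0
-0.2 [-0.41  0.52  1.83  0.03  0.73 -1.97] 0.0
-0.43 [-0.44  0.49  1.93  0.09  0.61 -2.05] 0.0
-0.2 [-0.41  0.52  1.83  0.03  0.73 -1.97] 0.0
0 [-0.39  0.56  1.75  0.    0.83 -1.93] 0.0
0.2 [-0.37  0.6   1.67 -0.02  0.92 -1.89] 0.0
0.45 [-0.35  0.66  1.57 -0
[... 996 characters left out ...]
4  1.43 -0.08  1.23  1.32] 0.0
flip 1 k 0.3
0 [-0.39  0.56  1.75  0.    0.83  1.21] 0.0
-0.2 [-0.41  0.52  1.83  0.03  0.73  1.17] 0.0
-0.43 [-0.44  0.49  1.93  0.09  0.61  1.09] 0.0
-0.2 [-0.41  0.52  1.83  0.03  0.73  1.17] 0.0
0 [-0.39  0.56  1.75  0.    0.83  1.21] 0.0
0.2 [-0.37  0.6   1.67 -0.02  0.92  1.25] 0.0
0.45 [-0.35  0.66  1.57 -0.05  1.04  1.28] 0.0
flip 1 k 0
0 [-0.39  0.56  1.75  0.    0.83  1.21] 0.0
-0.2 [-0.39  0.55  1.78 -0.    0.81  1.21] 0.0
-0.43 [-0.4   0.54  1.81 -0.    0.79  1.2 ] 0.0
-0.2 [-0.39  0.55  1.78  0.    0.81  1.21] 0.0
0 [-0.39  0.56  1.75  0.    0.83  1.21] 0.0
0.2 [-0.38  0.57  1.73  0.    0.84  1.22] 0.0
0.45 [-0.37  0.59  1.7   0.    0.85  1.23] 0.0
```

Keeping the hand as it is but tilted only about -13° at the off position stays in range (joint 6 about -2.2). Rotating rigidly from there through the flip ends near +38°, which is also clear. I'll open, back off and retilt.

move_arm:
  series:
    - [[0,0,0,0,0,0,0.045],[0,0,0,0,0,0,0.045],[0,0,0,0,0,0,0.045],[-0.005,0,0.011,0,0,0,0.045],[-0.01,0,0.025,0,0,0,0.045],[-0.012,0,0.036,0.1,4,0,0.045],[-0.008,-0.001,0.036,0.2,8,0,0.045],[-0.006,-0.001,0.036,0.35,11.5,0,0.045],[-0.006,-0.001,0.036,0.35,11.5,0,0.045],[-0.006,-0.001,0.036,0.35,11.5,0,0.045]]

```text
time_s: 17.35
eef_pos: [0.554, -0.2345, 0.1447]
ee_rot: [0.108, 0.016, 0.994, -0.001]
ft_force: [-0.6, -0.1, -0.4]
gripper_width: 0.0451
grasp_force: 0.0
```

```bash
python3 look.py w9; python3 - <<'E'
from kin import *
print([round(1000*np.linalg.norm(fk(q,prm)[0]-x),1) for q,x in zip(Q,P)],[round(float(np.abs(fk(q,prm)[1]-M).max()),3) for q,M in zip(Q,RT)])
o,w=pickle.load(open('w9.pkl','rb'));I=w["frame"];print(o["qpos"],o["ft_force"])
q=np.array(o["ee_rot"]);Rt=R.from_quat(q[[1,2,3,0]]).as_matrix();print('toolz',Rt[:,2].round(3),'tooly',Rt[:,1].round(3))
h=cv2.cvtColor(I,cv2.COLOR_RGB2HSV);m=(((h[:,:,0]<9)|(h[:,:,0]>171))&(h[:,:,1]>120)&(h[:,:,2]>30)).astype(np.uint8)
n,l,s,c=cv2.connectedComponentsWithStats(m)
for i in range(1,n):
    if s[i,4]>40 and 220<c[i][0]<420:
        print(s[i].tolist(),c[i].round(1));p=np.argwhere(l==i)[:,::-1]
        for r in range(s[i,1],s[i,1]+s[i,3],3):
            x=p[p[:,1]==r][:,0];print(r,x.min(),x.max(),int(I[r,int(x.mean()),0]),end='; ')
        # cap top face = bright part
        b=np.array([k for k in p if I[k[1],k[0],0]>125]); 
        if len(b): cc=(b.min(0)+b.max(0))/2;print('\nbright',b.min(0),b.max(0),[(z,wcast(w,o,cc,z)[0][:2].round(4).tolist()) for z in(.118,.122,.126)])
E
```

```text
17.35 [ 0.554  -0.2345  0.1447] [ 0.108   0.0164  0.994  -0.0014] [[309.7, 0.0, 319.3], [0.0, 309.7, 199.6], [0.0, 0.0, 1.0]] [[0.001, 0.949, 0.316, 0.081], [1.0, -0.001, -0.001, 0.001], [-0.0, 0.316, -0.949, -0.149], [0.0, 0.0, 0.0, 1.0]]
[np.float64(30.4), np.float64(30.5), np.float64(30.5), np.float64(30.5), np.float64(30.8), np.float64(31.4), np.float64(21.1), np.float64(22.3), np.float64(30.8)] [0.0, 0.0, 0.0, 0.0, 0.0, 0.0, 0.0, 0.0, 0.0]
[-0.51400958  0.42471322  1.96550968  0.18738314  0.5672059  -2.20074034] [-0.56383597 -0.06582258 -0.41707527]
toolz [ 0.215 -0.006 -0.977] tooly [0.033 0.999 0.001]
[309, 204, 19, 35, 595] [318.1 221. ]
204 314 323 53; 207 309 326 77; 210 309 327 81; 213 310 327 80; 216 310 326 80; 219 310 326 80; 222 310 326 79; 225 310 326 78; 228 310 326 80; 231 310 326 79; 234 310 326 93; 237 310 326 140; 
bright [311 236] [318 238] [(0.118, [0.5624, -0.2365]), (0.122, [0.5593, -0.2364]), (0.126, [0.5562, -0.2362])]
```

```bash
python3 - <<'E'
from h import *
o7,w7=pickle.load(open('w7.pkl','rb'));o9,w9=pickle.load(open('w9.pkl','rb'))
def pj(o,w,X):
    q=np.array(o["ee_rot"]);Rt=R.from_quat(q[[1,2,3,0]]).as_matrix();T=w["T_tool_cam"];K=w["intrinsics"]
    pc=(Rt.T@(X-o["eef_pos"])-T[:3,3])@T[:3,:3];v=np.array([pc[0],-pc[1]]);r=np.linalg.norm(v)
    return (K[:2,2]+v/r*np.arctan2(r,-pc[2])*K[0,0])
Pv=np.array([.5775,-.2357,.0579])
for n,o,w in(('w7',o7,w7),('w9',o9,w9)):
  for th in(.33,.38,.43,.48):
    a=np.array([-np.sin(th),.0,np.cos(th)]);x=np.array([np.cos(th),0,np.sin(th)])
    pts={'captop rear':Pv+a*.071-x*.011,'captop front':Pv+a*.071+x*.011,'capbot rear':Pv+a*.066-x*.011,'head bot rear':Pv+a*.042-x*.008}
    print(n,th,{k:pj(o,w,v).round(1).tolist() for k,v in pts.items()})
E
```

```text
w7 0.33 {'captop rear': [314.9, 223.3], 'captop front': [316.1, 251.6], 'capbot rear': [315.0, 219.7], 'head bot rear': [315.8, 208.1]}
w7 0.38 {'captop rear': [314.7, 218.0], 'captop front': [315.9, 247.6], 'capbot rear': [314.9, 214.8], 'head bot rear': [315.7, 205.3]}
w7 0.43 {'captop rear': [314.5, 212.6], 'captop front': [315.7, 243.3], 'capbot rear': [314.7, 209.9], 'head bot rear': [315.7, 202.4]}
w7 0.48 {'captop rear': [314.4, 207.0], 'captop front': [315.5, 238.8], 'capbot rear': [314.6, 204.8], 'head bot rear': [315.6, 199.5]}
w9 0.33 {'captop rear': [314.6, 216.0], 'captop front': [315.8, 250.9], 'capbot rear': [314.8, 213.9], 'head bot rear': [315.8, 209.3]}
w9 0.38 {'captop rear': [314.4, 209.9], 'captop front': [315.6, 245.7], 'capbot rear': [314.6, 208.4], 'head bot rear': [315.7, 206.1]}
w9 0.43 {'captop rear': [314.2, 203.8], 'captop front': [315.4, 240.3], 'capbot rear': [314.5, 202.8], 'head bot rear': [315.6, 203.0]}
w9 0.48 {'captop rear': [314.1, 197.7], 'captop front': [315.2, 234.7], 'capbot rear': [314.3, 197.3], 'head bot rear': [315.5, 199.9]}
```

The model agrees: the bat leans about 0.43, with the pivot near (0.5775,-0.234,0.058). I'll go down to 46 mm from the pivot and pinch.

move_arm:
  series:
    - [[0.0,0.0007,-0.012,0,0,0,0.045],[0.001,0.0007,-0.024,0,0,0,0.045],[0.002,0.0007,-0.036,0,0,0,0.045],[0.003,0.0007,-0.045,0,0,0,0.045],[0.003,0.0007,-0.045,0,0,0,0.045],[0.003,0.0007,-0.045,0,0,0,0],[0.003,0.0007,-0.045,0,0,0,0],[0.003,0.0007,-0.045,0,0,0,0],[0.003,0.0007,-0.045,0,0,0,0],[0.003,0.0007,-0.045,0,0,0,0],[0.003,0.0007,-0.045,0,0,0,0]]
  newtons: 90

```text
time_s: 18.5
eef_pos: [0.5569, -0.235, 0.1007]
ee_rot: [0.107, 0.017, 0.994, -0.002]
ft_force: [-3.3, -0.7, 7.6]
gripper_width: 0.0098
grasp_force: 89.4
```

move_arm:
  series:
    - [[-0.001,0,0.0023,0,0,0,0],[-0.0022,0,0.0048,0,0,0,0],[-0.0035,0,0.0075,0,0,0,0],[-0.0046,0.0001,0.01,0,0,0,0],[-0.0054,0.0002,0.012,0,0,0,0],[-0.0056,0.0002,0.0125,0,0,0,0],[-0.0056,0.0002,0.0125,0,0,0,0]]

```text
time_s: 19.2
eef_pos: [0.5514, -0.2346, 0.1119]
ee_rot: [0.107, 0.017, 0.994, -0.002]
ft_force: [13.9, -3.9, -25.4]
gripper_width: 0.0098
grasp_force: 90.2
```

Pulled to the stop (12.5 mm, 29 N). I'll swing the first half about the pivot.

move_arm:
  series:
    - [[0.0024,-0.0001,0.0011,0.08,2.5,0,0],[0.0049,-0.0001,0.0021,0.15,5,0,0],[0.0074,-0.0002,0.003,0.2,7.5,0,0],[0.0099,-0.0003,0.0037,0.3,10,0,0],[0.0124,-0.0004,0.0043,0.4,12.5,0,0],[0.015,-0.0005,0.0049,0.45,15,0,0],[0.0176,-0.0005,0.0053,0.5,17.5,0,0],[0.0203,-0.0006,0.0057,0.6,20,0,0],[0.0229,-0.0007,0.0059,0.7,22.5,0,0],[0.0255,-0.0008,0.006,0.75,25,0,0],[0.0255,-0.0008,0.006,0.75,25,0,0]]

```text
time_s: 20.3
eef_pos: [0.5772, -0.2353, 0.1176]
ee_rot: [-0.112, 0.017, 0.994, 0.001]
ft_force: [1.9, -3.8, -10.0]
gripper_width: 0.0092
grasp_force: 92.7
```

move_arm:
  series:
    - [[0.0027,-0.0001,0.0001,0.08,2.5,0,0],[0.0054,-0.0002,0.0001,0.15,5,0,0],[0.008,-0.0003,0.0,0.23,7.5,0,0],[0.0107,-0.0003,-0.0002,0.3,10,0,0],[0.0133,-0.0004,-0.0006,0.38,12.5,0,0],[0.0159,-0.0005,-0.001,0.45,15,0,0],[0.0186,-0.0006,-0.0017,0.53,17.5,0,0],[0.0212,-0.0006,-0.0024,0.6,20,0,0],[0.0238,-0.0007,-0.0032,0.68,22.5,0,0],[0.0263,-0.0008,-0.004,0.75,25,0,0],[0.0263,-0.0008,-0.004,0.75,25,0,0]]

```text
time_s: 21.4
eef_pos: [0.6025, -0.236, 0.1125]
ee_rot: [-0.324, 0.016, 0.946, 0.004]
ft_force: [-0.9, -2.4, -11.9]
gripper_width: 0.0095
grasp_force: 92.8
```

Still pulled out at the stop and now leaning about +0.44. I'll let it down 12 mm along its axis.

move_arm:
  series:
    - [[-0.001,0,-0.0022,0,0,0,0],[-0.0021,0,-0.0045,0,0,0,0],[-0.0032,0,-0.007,0,0,0,0],[-0.0043,0.0001,-0.0092,0,0,0,0],[-0.005,0.0002,-0.0108,0,0,0,0],[-0.005,0.0002,-0.0108,0,0,0,0]]

```text
time_s: 22.0
eef_pos: [0.5979, -0.236, 0.104]
ee_rot: [-0.323, 0.016, 0.946, 0.003]
ft_force: [2.3, -2.0, -5.9]
gripper_width: 0.0092
grasp_force: 93.4
```

move_arm:
  series:
    - [[-0.0006,0,-0.0012,0,0,0,0],[-0.001,0,-0.0022,0,0,0,0],[-0.001,0,-0.0022,0,0,0,0]]

```text
time_s: 22.3
eef_pos: [0.5975, -0.2361, 0.1026]
ee_rot: [-0.323, 0.016, 0.946, 0.003]
ft_force: [5.9, -0.6, 3.8]
gripper_width: 0.0094
grasp_force: 94.8
```

Bottomed in the run-side lock. I'll release, withdraw along the tool axis, then straighten the tool up and away.

move_arm:
  series:
    - [[0,0,0,0,0,0,0.045],[0,0,0,0,0,0,0.045],[0,0,0,0,0,0,0.045],[0,0,0,0,0,0,0.045],[0.009,0,0.012,0,0,0,0.045],[0.021,0,0.028,0,0,0,0.045],[0.034,-0.001,0.044,0,0,0,0.045],[0.037,-0.001,0.07,0,0,0,0.045],[0.02,-0.001,0.1,-0.25,-8,0,0.045],[-0.01,-0.001,0.12,-0.5,-16,0,0.045],[-0.05,0,0.13,-0.75,-24,0,0.045],[-0.08,0,0.135,-1,-32,0,0.045],[-0.1,0.02,0.135,-1.1,-37,0,0.045],[-0.1,0.04,0.135,-1.1,-37,0,0.045],[-0.1,0.06,0.135,-1.1,-37,0,0.045],[-0.1,0.06,0.135,-1.1,-37,0,0.045]]

```text
time_s: 23.9
eef_pos: [0.4959, -0.1743, 0.2374]
ee_rot: [-0.006, 0.017, 1.0, -0.0]
ft_force: [-0.7, 0.6, 0.2]
gripper_width: 0.0448
grasp_force: 0.0
```

```bash
sed -i "s/'after.pkl'/'end.pkl'/; s/\[((0,140,40),(8/[((0,120,30),(9/" catch.py; python3 catch.py; python3 - <<'E'
from h import *
o,w,s,t=pickle.load(open('end.pkl','rb'))
def red(I,box):
    h=cv2.cvtColor(I,cv2.COLOR_RGB2HSV);m=((h[:,:,0]<9)|(h[:,:,0]>171))&(h[:,:,1]>120)&(h[:,:,2]>35)
    x0,y0,x1,y1=box;return np.argwhere(m[y0:y1,x0:x1])[:,::-1]+[x0,y0]
L=[]
for f,box in((s,(380,215,430,270)),(t,(438,165,462,215))):
    q=red(f["frame"],box);print(len(q),q.min(0),q.max(0),q.mean(0))
    a,e=(cast(f,q.mean(0),z)[0] for z in(0,.2));d=(e-a)/np.linalg.norm(e-a);L.append((a,d))
A=sum(np.eye(3)-np.outer(d,d) for a,d in L);B=sum((np.eye(3)-np.outer(d,d))@a for a,d in L);x=np.linalg.solve(A,B);print('bat',x.round(4),'lean',np.arctan2(x[0]-.5775,x[2]-.0579),'rad',np.hypot(x[0]-.5775,x[2]-.0579))
# blue cassette remaining visible and green one
b=pickle.load(open('f0.pkl','rb'))["top"]
for n,f in(('t0',b),('t',t)):
    for c,st,p in blobs(f["frame"],(45,100,40),(75,255,255),60): print(n,'green',c.round(1),st[4])
E
```

```text
[ 0.4959 -0.1743  0.2374] [-0.68366923  0.58755935  0.163377  ]
wrist [362.1 212.9] [357, 205, 11, 17, 82] [ 0.554  -0.1207  0.019 ] [[0.5434, -0.117], [0.5649, -0.1258]]
wrist [334.4 239.1] [330, 234, 10, 11, 86] [ 0.5893 -0.1565  0.019 ] [[0.5819, -0.1583], [0.5964, -0.1585]]
side [371.5 252.4] [369, 250, 6, 6, 32] [ 0.6017 -0.1372  0.019 ] [[0.6036, -0.1285], [0.5933, -0.1407]]
top [404.5 196.3] [403, 196, 4, 2, 6] [ 0.5731 -0.1627  0.019 ] [[0.5739, -0.1596], [0.5717, -0.1616]]
top [385.  205.1] [382, 200, 7, 11, 34] [ 0.5557 -0.1208  0.019 ] [[0.5664, -0.1254], [0.5455, -0.1162]]
side0 [350.8 260.9] [346, 258, 10, 7, 51] [ 0.5512 -0.1265  0.019 ] [[0.5594, -0.122], [0.539, -0.1279]]
top0 [384.8 205.4] [382, 201, 7, 10, 32] [ 0.5551 -0.1203  0.019 ] [[0.5644, -0.1233], [0.5456, -0.1141]]
bat s [414.3 241. ] [410, 235, 11, 14, 92] [ 0.6045 -0.2348  0.106 ]
bat t [450.2 176.1] [447, 170, 8, 13, 77] [ 0.6043 -0.2385  0.106 ]
92 [410 235] [420 248] [414.31521739 241.01086957]
80 [447 170] [454 182] [450.225 176.25 ]
bat [ 0.603  -0.237   0.1084] lean 0.46746273729137044 rad 0.05657766434545573
t0 green [311.8 223.4] 601
t green [312.  223.3] 604
```

Checks before handing in:
- **Bat:** leans +0.47 at radius 57 mm, so it is in the run position and seated in its lock.
- **Catch:** back at its rest position behind the cassette.
- **Cassette:** its rear cap lies at the home position.
- **Green look-alike:** not moved.
- **Arm:** clear of everything.

Handing in.

```bash
python3 -c "
from bench import *
print(sign_off())"
```

```text
the job is handed in; nothing more can be done
None
```

I handed the job in at about 24 s: the cassette is fully home with the catch sprung back behind it, and the bat is flipped to run and down in its lock; joint 6 did read -2.922 against its ±2.92 range for a moment during the first grip on the bat.

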